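# Mount a heated workholder on the rotary stage of a wire bonder

### The arm

A 6-joint arm with a two-finger parallel gripper is mounted at the origin on the work surface. World frame = base frame: x ahead of the robot, y to its left, z up, the work surface at z = 0. Lengths are in mm, angles in degrees, forces in N, time in s.
With the tool pointing down it reaches from about 300 to 850 mm from the base axis. Payload 4.2 kg.
Tool frame: the origin (TCP) lies between the finger pads; the fingertips stand ahead of it and the grasp point (between the pads) lies 8 mm behind it (env.tip_reach is the x of the fingertips in the tool frame, in mm); x points along the fingers, y is the direction in which the jaws open and shut, and the axes are right-handed (so a half turn about x gives the same grasp; the last joint's range is limited). The gripper opens to 91 mm and grips with 3 to 60 N. Pads are 32 mm wide; open, the fingers measure 118 mm over their backs; the gripper's body (76 mm by 178 mm) begins 60 mm behind the grasp point.
Start: joints at [-77.407, 18.312, 89.639, -0, 72.044, -1.146], TCP at [136.569, -558.561, 224.976] pointing down, gripper open.
Joint ranges: [-177.97, 177.97], [-48.28, 115.42], [12.27, 149.76], [-77.06, 257.06], [2.81, 150.46], [-146.56, 146.56]. Speed limits (degrees/s): [147.25, 147.25, 180, 180, 180, 180].

### API

Orientations are given as [roll, pitch, yaw] about the fixed x, y, z axes, in that order (R = Rz(yaw) Ry(pitch) Rx(roll)).
In Python, from workcell import env, cams gives the robot as it stands.
- The arm moves only by the tool arm_command, never from a script. Its argument "deltas" is a list of rows, each a list of 3 entries, a list of its own where there are three numbers: the opening, from 0 (shut) to 1 (fully open), then the shift along the world's x, y, z in mm, then the turn about the world's z in rad. A call has 1 to 20 rows; each row is the pose to reach, as a shift and turn from the pose commanded when the call began; what a row does not reach only later rows make up. A row lasts 1/10 s, in which the tool goes at most 50 mm and 8.59 degrees, less where a joint would pass 70% of its speed; a pose out of reach is approached as far as the arm can. A call with a gripper value outside its range is refused whole. The fingers move at their own pace and stop on an object; "grip_force" is the grip in N (left out, the last holds). Time passes only in rows, so rows that repeat a pose let the fingers close. It gives the time, the measured TCP pose, the force and the opening at its end, in the units of the state.
- env.state(): the state, without advancing time (a new reading comes with each control period).
- cams.grab_frame(name): name is "scene" or "top"; returns a dict with "img" (420x560x3 uint8, red, green, blue), "K" (3x3 intrinsics, pixels), "dist" ([k1, k2, p1, p2, k3] as OpenCV has them; the pictures are not rectified), "rvec" (rotation vector, rad) and "tvec" (3), from world to camera coordinates, as OpenCV has them. Camera axes: x right, y down, z forward; pixel columns grow to the right and rows downward; lengths in mm; the calibration is good to about 2 mm. A picture is of the moment at which its call begins. There is no depth.
- env.job_done(): hands the job in, once; it reports no verdict.
Trained networks look in a picture, given as the dict that the camera call returned (one of the last four; its "shot" number tells which), for a name from the list of things; names that differ only in an ending like _2 or _b are one class to them, and where a whole thing is asked for, a point or a joint stands for the part that bears it (a point fixed in the world has none). Each returns a list of dicts, best first, with "conf" (0 to 1); they miss things now and then, are a little off and sometimes report something else, mostly with a low value. They report only what shows in the picture. A call takes as long as a camera call. They do not tell look-alikes from the thing itself.
- cams.silhouettes(picture, name): "region" (420x560 bool, what is visible of it) and "centre" ([column, row] in pixels, amid what is visible of it).
The state is a dict: "time_s": time; "qpos": joint angles; "qvel": joint speeds; "effort": joint torques, N m; "ee_pos": TCP position; "ee_rot": TCP orientation; "force": force on the tool from outside, world axes, zero at the start; "torque": the same for the moment, N m; "gripper_width": finger opening in mm.
Only numpy, scipy, OpenCV 4.12 (cv2) and the standard library are available. Lean on these libraries where they do the work, as an engineer would, in place of code of your own. Each camera call takes 0.05 s, during which the arm holds its last target.

### The job

Slide the round rotary stage along the bench until it rests against both jaws of the V-shaped stop. Then take the workholder with the square block out of the storage rack, put its splined stem into the stage's hub, turn it until the splines mesh and press it fully home, flange flat on the hub, against the spring contact inside. Finish still holding it and pressing it down, as if for a colleague to tighten the clamp screw; do not lift the stage, and leave the round workholder and the other things on the bench where they are.

Things in the scene. Friction and masses are not known exactly. Their poses are not given: they have to be found in the camera images.
- stage: loose rotary stage, 0.9 kg, slides flat on the bench: aluminium disc 130 mm in diameter, 25 mm high, with a steel hub 60 mm in diameter on it, top 61 mm above the bench. Origin: centre of the underside, z up. Its x axis points through the middle of one spline slot; on that side a dark thumb screw sticks out of the hub, to 47 mm from the axis, 36 to 52 mm above the bench
- hub_top (a point): centre of the hub's flat top face, 61 mm above the stage's underside, axes as the stage. Here an upright splined bore opens, 36 mm deep: 28 mm in diameter, with six straight slots 9 mm wide out to 36 mm in diameter, all the way down, one at the x axis and one every 60 degrees. A workholder is home when the underside of its flange lies on this face
- contact (a joint): spring contact plug at the bottom of the bore, pressed in by a workholder: m, near 0 when free, grows downwards; it meets the stem 6 mm before home (about 7 N, 10.6 N at home, 0.006) and lifts an unheld workholder back up by those 6 mm
- stop: dark steel V-shaped stop bolted to the bench, 22 mm high with its screws: two straight jaws 60 mm long, 14 mm thick, at right angles, joined by a bar. Origin on the bench where the stage's centre lies when its disc touches both jaws; the V opens towards the stop's +y, each jaw's face is 65 mm from the origin, in directions (+x,-y) and (-x,-y)
- stop_seat (a point): the same point on the bench: where the stage's centre must come to lie; axes as the stop
- rack: grey plastic storage rack fixed to the bench, 220 x 90 x 40 mm (long along its x), with two plain round holes 37 mm in diameter at 55 mm either side of its centre; one workholder hangs in each by its flange. Origin: centre of the underside
- holder: workholder with the square block, 0.32 kg: aluminium block 46 x 46 mm, 40 mm high, sides along its x and y, on a round flange 60 mm in diameter, 6 mm thick; splined stem below. Origin: centre of the flange's underside, z up: the block is at 6 to 46 mm, two clamp screws on top reach 51 mm, the stem goes down to -30 mm. Its x axis points through the middle of one key
- stem_tip (a point): lower end of that workholder's stem, 30 mm below its flange, axes as the holder. Stem 26 mm in diameter with six keys 7 mm wide, out to 34 mm, every 60 degrees; they run from the flange 20 mm down. The last 10 mm is a plain pilot, tapered to 19 mm. Unmeshed, the keys stand on the hub with the flange 20 mm above it; over the slots (1 mm play each side) they drop in
- round_holder: the other workholder, with a round body 50 mm in diameter, 39 mm high above its flange's underside, on the same flange and stem; stays in the rack. Origin: centre of the flange's underside
- wire_spool: aluminium spool lying flat, 52 mm in diameter, 26 mm high; leave alone. Origin: centre of its underside
- chip_tray: flat black chip tray, 52 x 52 x 9 mm; leave alone. Origin: centre of its underside
- screwdriver: small screwdriver lying on the bench, 150 mm long along its x; leave alone. Origin: under its middle
Things that resemble listed ones, but are neither listed nor needed, are in the scene too. Leave any brown or turquoise look-alike of the holder alone.

How it is judged (in metres and radians):
On the way, in this order (a step that is already met when the one before it is completed fails the run):
1. the stage rests in the V-stop, with no workholder in it yet (horizontal distance between stage and stop_seat below 0.006 m and linear speed of stage below 0.02 m/s and horizontal distance between holder and hub_top above 0.05 m), for 0.2 s.
2. the keys of the square workholder are in the hub's slots (z of holder in the frame of hub_top below 0.016 m and horizontal distance between holder and hub_top below 0.004 m), for 0.1 s.
At the end, for the whole second after the job is handed in: Square workholder meshed in the hub and held home by the gripper: flange within 2 mm of the hub top, axis within 3 mm and 3 degrees, fingers on it with over 3 N, at rest; stage flat, within 8 mm of its seat in the V-stop; the other things within 20 mm of where they were (z of holder in the frame of hub_top below 0.002 m and horizontal distance between holder and hub_top below 0.003 m and angle between the z axis of holder and the z axis of stage, either way round below 0.05 rad and contact force between the fingers and holder above 3 N and horizontal distance between stage and stop_seat below 0.008 m and angle between stage's own z axis and vertical below 0.04 rad and linear speed of holder below 0.02 m/s and distance of each of round_holder, wire_spool, chip_tray, screwdriver from where it was at the start of the episode below 0.02 m); the arm keeps its last pose, push and grip.
It fails at once if the stage is lifted off the bench or tipped (height (world z) of stage above 0.012 m or angle between stage's own z axis and vertical above 0.15 rad).
It fails at once if the round workholder or another thing on the bench is disturbed (distance of any of round_holder, wire_spool, chip_tray, screwdriver from where it was at the start of the episode above 0.02 m).
It also fails if it takes over 58 s, if anything falls off the work surface, if the arm or the gripper's body presses on something with over 40 N, if the wrist force passes 120 N, or if a joint passes its speed limit or range.

## Working session

There is one attempt and no reset: what is moved stays moved. The work goes in short steps, Python scripts to look and compute and a tool call to move; the robot and the scene stay as the last step left them, time stands still between calls to the robot, and variables do not carry over. Pictures are saved under pics/ and viewed, and the job is handed in when it is done.

Besides the shell and the picture viewer there is one more tool, called after ">>>" as name(argument=value, ...), one argument or row to a line, values as JSON. arm_command: Moves the arm, as the interface text tells. Its arguments: {"type":"object","properties":{"deltas":{"type":"array","items":{"type":"array"}},"grip_force":{"type":"number"}},"required":["deltas"]}

```bash
ls; mkdir -p pics; python3 - <<'E'
from workcell import env, cams
import cv2, pickle
print(env.state()); print(env.tip_reach)
for n in ("scene","top"):
    f=cams.grab_frame(n); pickle.dump(f,open(f'pics/{n}0.pkl','wb'))
    cv2.imwrite(f'pics/{n}0.png',f['img'][:,:,::-1])
    print(n,f['K'],f['dist'],f['rvec'],f['tvec'],f.get('shot'))
    for o in ("stage","stop","rack","holder","round_holder"):
        for d in cams.silhouettes(f,o): print(n,o,round(d['conf'],2),d['centre'],d['region'].sum())
E
```

```text
pics
{'time_s': 0.0, 'qpos': array([-7.74076717e+01,  1.83495156e+01,  8.97066930e+01, -1.19149709e-03,
        7.20465352e+01, -1.14577299e+00]), 'qvel': array([ 0.02530334, -0.01780394,  0.01010713, -0.04748373, -0.00681514,
        0.09524472]), 'effort': array([-3.33490880e-04, -4.12462842e+01, -2.31976354e+01,  7.28317956e-02,
        4.57170547e-02, -1.55595626e-04]), 'ee_pos': array([ 136.43857467, -558.05543884,  224.13965844]), 'ee_rot': array([-90.51407376,  89.89724997, 103.22439578]), 'force': array([0.87724872, 0.12185948, 0.55110047]), 'torque': array([0.00137193, 0.0452087 , 0.01915765]), 'gripper_width': 91.2408595494515}
11.0
scene [[492.75709568   0.         279.45961435]
 [  0.         492.75709568 215.80578422]
 [  0.           0.           1.        ]] [-0.14713915  0.          0.          0.          0.        ] [ 1.15419532  2.56229562 -0.74908491] [ 391.49064066 -351.63988059 1377.65185562] 1
scene stage 0.96 [310.3, 230.4] 2515
scene stage 0.51 [261.2, 167.5] 656
scene stop 0.91 [262.3, 171.2] 643
scene holder 0.96 [216.4, 164.2] 621
scene holder 0.95 [131.4, 156.0] 615
scene holder 0.84 [181.5, 131.6] 577
scene round_holder 0.58 [216.0, 111.1] 381
scene round_holder 0.28 [182.6, 129.9] 537
top [[397.91667165   0.         278.06452742]
 [  0.         397.91667165 210.4768116 ]
 [  0.           0.           1.        ]] [-0.05128932  0.          0.          0.          0.        ] [ 2.11255262 -2.11211711  0.17604607] [  16.5945104   595.91467768 1031.70135618] 2
top stage 0.56 [257.8, 227.0] 1675
top stop 0.65 [326.4, 241.2] 421
top rack 0.76 [401.0, 240.8] 1963
top holder 0.81 [421.4, 169.4] 446
top holder 0.72 [359.4, 219.1] 393
top holder 0.58 [412.6, 218.6] 448
top round_holder 0.95 [408.1, 260.1] 391
top round_holder 0.59 [327.2, 246.2] 401
```

View pics/scene0.png

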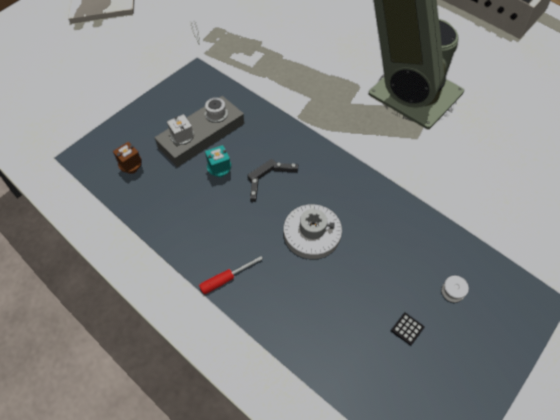

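View pics/top0.png

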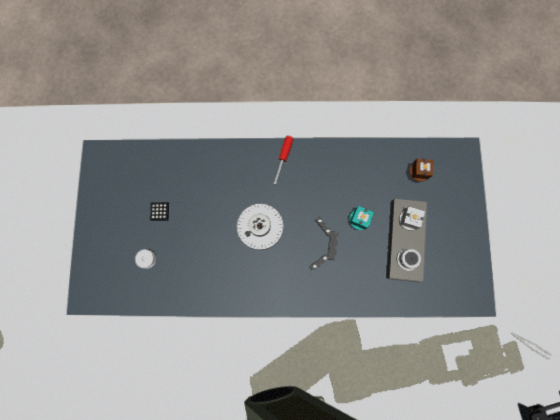

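```bash
python3 - <<'E'
import cv2
a=cv2.imread('pics/scene0.png')[70:290,90:400]; cv2.imwrite('pics/c1.png',cv2.resize(a,None,fx=2.5,fy=2.5,interpolation=cv2.INTER_CUBIC))
a=cv2.imread('pics/top0.png')[130:310,210:450]; cv2.imwrite('pics/c2.png',cv2.resize(a,None,fx=3.2,fy=3.2,interpolation=cv2.INTER_CUBIC))
E
```

```text
(no output)
```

View pics/c1.png

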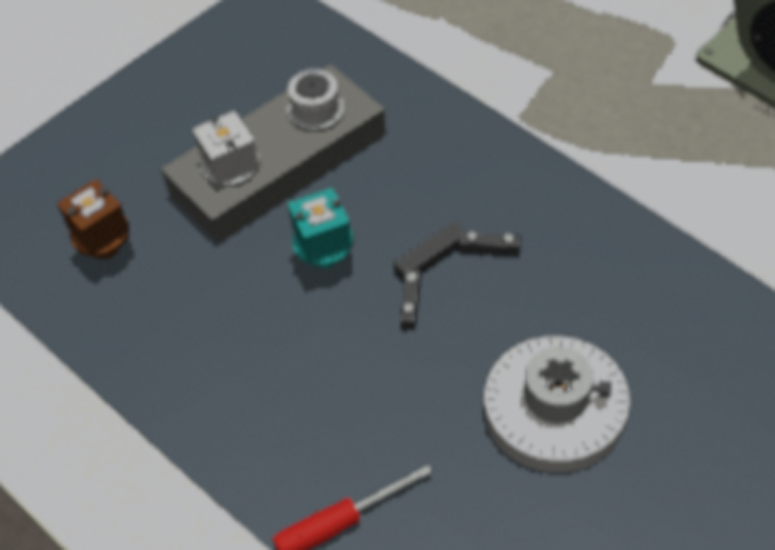

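View pics/c2.png

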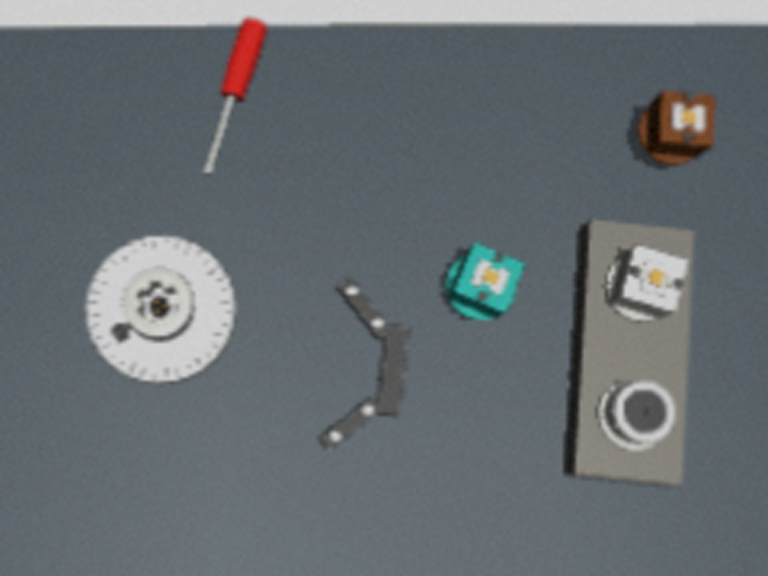

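The square grey holder I want is at top (413,217) and scene (181,130). The look-alikes are brown at top (422,169) / scene (127,157) and turquoise at top (361,218) / scene (217,162). The round holder is at top (409,259) / scene (215,109). Only the grey one sits in the rack with a square block, so I choose that one. The stage is at top (259,226), with its screw to the lower left at (248,233). The V-stop is at top (327,243) and opens towards the stage. Next I fit the poses.

```bash
cat > h.py <<'E'
import numpy as np, cv2, pickle
from scipy.optimize import minimize
S=4
def proj(f,P): 
    return cv2.projectPoints(np.asarray(P,float).reshape(-1,1,3),np.array(f['rvec'],float),np.array(f['tvec'],float),np.array(f['K'],float),np.array(f['dist'],float))[0].reshape(-1,2)
def ray(f,px,z):
    u=cv2.undistortPoints(np.array([[px]],float),f['K'],np.array(f['dist'],float)).ravel()
    R=cv2.Rodrigues(np.array(f['rvec'],float))[0]; c=-R.T@np.array(f['tvec'],float).ravel(); d=R.T@np.array([u[0],u[1],1.])
    return c+d*(z-c[2])/d[2]
t=np.linspace(0,2*np.pi,48,endpoint=False)
def cyl(r,z0,z1,x=0,y=0): 
    return np.vstack([np.c_[x+r*np.cos(t),y+r*np.sin(t),t*0+z] for z in (z0,z1)])
def box(x0,x1,y0,y1,z0,z1): return np.array([[x,y,z] for x in(x0,x1) for y in(y0,y1) for z in(z0,z1)],float)
def rotz(P,a):
    c,s=np.cos(a),np.sin(a); return P@np.array([[c,s,0],[-s,c,0],[0,0,1]])
MODEL={'stage':[cyl(65,0,25),cyl(30,25,61),box(30,47,-5,5,36,52)],
 'holder':[cyl(30,0,6),box(-23,23,-23,23,6,46)],
 'round_holder':[cyl(30,0,6),cyl(25,6,39)],
 'rack':[box(-110,110,-45,45,0,40)],
 'stop':[rotz(box(65,79,-30,30,0,18),-np.pi/4),rotz(box(65,79,-30,30,0,18),-3*np.pi/4)]}
def render(f,parts,p,z0,shape=(420,560)):
    m=np.zeros((shape[0]*S,shape[1]*S),np.uint8)
    for P in parts:
        Q=rotz(P,p[2])+[p[0],p[1],z0]
        h=cv2.convexHull((((proj(f,Q)+.5)*S-.5)*16).round().astype(np.int32))
        cv2.fillConvexPoly(m,h,255,cv2.LINE_AA,4)
    return cv2.resize(m,shape[::-1],interpolation=cv2.INTER_AREA)/255.
def fit(obs,parts,p0,z0=0,sig=1.0,yaw=True):
    tg=[(f,cv2.GaussianBlur(r.astype(float),(0,0),sig)) for f,r in obs]
    def cost(q):
        p=[p0[0]+q[0],p0[1]+q[1],p0[2]+(q[2]/30 if yaw else 0)]
        return sum(((cv2.GaussianBlur(render(f,parts,p,z0),(0,0),sig)-r)**2).sum() for f,r in tg)
    n=3 if yaw else 2
    s=np.vstack([np.zeros(n),np.eye(n)*6])
    r=minimize(cost,np.zeros(n),method='Nelder-Mead',options=dict(initial_simplex=s,xatol=.05,fatol=.01))
    q=r.x
    return [p0[0]+q[0],p0[1]+q[1],p0[2]+(q[2]/30 if yaw else 0)],r.fun
E
python3 - <<'E'
from h import *
t=pickle.load(open('pics/top0.pkl','rb'));s=pickle.load(open('pics/scene0.pkl','rb'))
for n,pt,ps,z in [('hub',(259,226),(313,222),61),('screw',(247.6,233.5),(331,226.5),44),('holdertop',(415,216.5),(179.5,123.5),48),('stopA',(319,220),None,22),('stopA2',(328,231),None,22),('stopB',(312,267.5),None,22),('stopB2',(325.5,258.5),None,22),('rackTL',(393.5,200),None,40),('rackTR',(426,202.5),None,40),('rackBL',(389,278),None,40),('rackBR',(423,281),None,40),('sdr1',(275,183),None,5),('sdr2',(288,138),None,5),('turq',(363,216),None,46),('spool',(145,259),None,26),('tray',(160,211),None,9)]:
    print(n,ray(t,pt,z).round(1)[:2], ray(s,ps,z).round(1)[:2] if ps else '')
E
```

```text
hub [552.4  68.1] [565.5  74.5]
screw [534.2 100.4] [539.3 105.7]
holdertop [ 580. -359.] [ 555.1 -373. ]
stopA [575.1 -97.4] 
stopA2 [ 543.9 -122. ] 
stopB [442.9 -76.1] 
stopB2 [ 467.5 -113.6] 
rackTL [ 628.2 -304.4] 
rackTR [ 620.9 -394.9] 
rackBL [ 413.7 -281.6] 
rackBR [ 405.4 -372.9] 
sdr1 [687.1  27. ] 
sdr2 [825.1 -11.2] 
turq [ 582.  -216.5] 
spool [464.8 388.1] 
tray [604.1 358.9]
```

```bash
python3 - <<'E'
from h import *
from workcell import cams
fs={n:cams.grab_frame(n) for n in('scene','top')}
out={}
for o in ('stage','stop','rack','holder','round_holder'):
    for n,f in fs.items():
        out[(n,o)]=[(d['conf'],d['centre'],d['region']) for d in cams.silhouettes(f,o)]
pickle.dump((fs,out),open('pics/sil1.pkl','wb'))
for k,v in out.items(): print(k,[(round(a,2),[round(c) for c in b],int(r.sum())) for a,b,r in v])
E
```

```text
('scene', 'stage') [(0.63, [310, 230], 2526), (0.36, [214, 110], 421)]
('top', 'stage') [(0.62, [261, 224], 1696)]
('scene', 'stop') [(0.61, [262, 170], 555)]
('top', 'stop') [(0.65, [327, 240], 471)]
('scene', 'rack') [(0.73, [219, 280], 562), (0.61, [198, 134], 2193)]
('top', 'rack') [(0.85, [399, 242], 1880), (0.17, [262, 226], 1732)]
('scene', 'holder') [(0.95, [216, 164], 606), (0.85, [180, 131], 579), (0.65, [129, 159], 605)]
('top', 'holder') [(0.8, [421, 169], 418), (0.69, [362, 216], 418), (0.59, [412, 221], 411)]
('scene', 'round_holder') [(0.76, [217, 110], 459)]
('top', 'round_holder') [(0.78, [409, 259], 429)]
```

```bash
cat > seg.py <<'E'
from h import *
def stage_mask(f,c,r,thr):
    g=f['img'].astype(float).mean(2); 
    yy,xx=np.mgrid[:420,:560]; roi=(np.hypot(xx-c[0],yy-c[1])<r)
    return g,roi
E
python3 - <<'E'
from h import *
fs,out=pickle.load(open('pics/sil1.pkl','rb'))
yy,xx=np.mgrid[:420,:560]
def seg(f,c,r,thr):
    g=f['img'].astype(float).mean(2); m=((g>thr)&(np.hypot(xx-c[0],yy-c[1])<r)).astype(np.uint8)
    n,l,st,_=cv2.connectedComponentsWithStats(m)
    k=1+np.argmax(st[1:,4]); m=(l==k).astype(np.uint8)
    cs,_=cv2.findContours(m,cv2.RETR_EXTERNAL,cv2.CHAIN_APPROX_NONE); m[:]=0; cv2.drawContours(m,cs,-1,1,-1)
    return m
for n,c in (('top',(260,226)),('scene',(313,230))):
    f=fs[n]; g=f['img'].mean(2); print(n,g[int(c[1]),c[0]-45:c[0]+45].round().astype(int))
ms={}
for n,c in (('top',(260,226)),('scene',(313,230))):
    ms[n]=seg(fs[n],c,40,105); print(n,ms[n].sum())
disc=[cyl(65,0,25),cyl(30,25,61)]
for sel in (['top'],['scene'],['top','scene']):
    print(sel,fit([(fs[n],ms[n]) for n in sel],disc,[545,70,0],yaw=False))
# holder: threshold image dump
for n,c in (('top',(413,217)),('scene',(181,130))):
    f=fs[n];x,y=c
    cv2.imwrite(f'pics/h_{n}.png',cv2.resize(f['img'][y-30:y+30,x-35:x+35,::-1],None,fx=10,fy=10,interpolation=cv2.INTER_NEAREST))
E
```

```text
top [ 96  97  97  98  96  96  96  98  97  97  96  96  96  95  99 100  97  99
  97  98 100 124 174 204 206 207 207 209 205 208 208 208 206 198 192 196
 193 174 121  99 153 161  84  55  57  43  48  79 150 174 165 196 204 202
 168 145 188 207 208 207 207 209 205 207 208 206 199 182 138 108 102 103
 104 103 103 103 102 104 105 102 102 103  98 102 102 103 103 102 101 102]
scene [ 89  89  89  89  89  89  89  89  88  88  89  89  89  89  91 121 164 172
 171 174 183 185 185 185 185 186 186 185 185 175 139 108  78  61  61  62
  66  78  96 117 135 146 155 161 162 162 162 162 162 159 150 139 124 102
  79  64  63  85 119 132 124 119 118 120 137 166 181 181 175 170 164 165
 166 148 109  90  89  89  89  89  89  89  89  89  89  88  89  89  89  89]
top 2564
scene 2381
['top'] ([np.float64(558.7588592432439), np.float64(69.18959497660398), 0], np.float64(695.5131988282359))
['scene'] ([np.float64(553.7243004549819), np.float64(66.68519370706053), 0], np.float64(77.78508165743033))
['top', 'scene'] ([np.float64(555.554744843299), np.float64(67.73117705380719), 0], np.float64(794.6177246429941))
```

View pics/h_top.png

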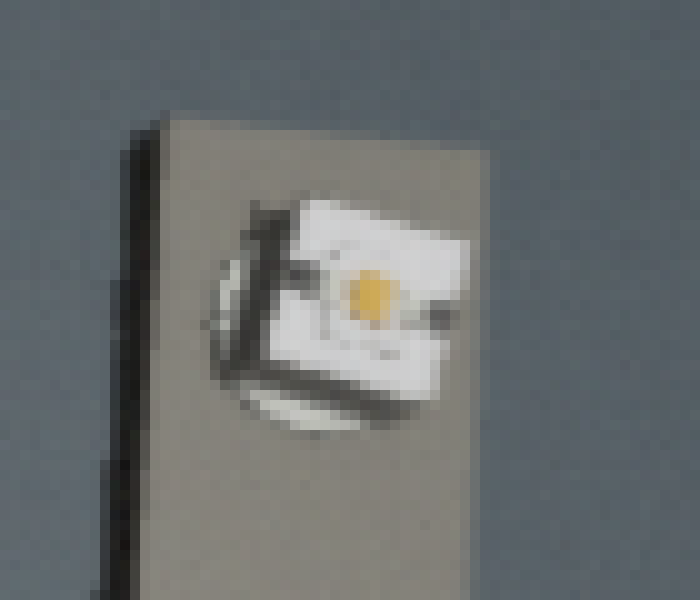

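View pics/h_scene.png

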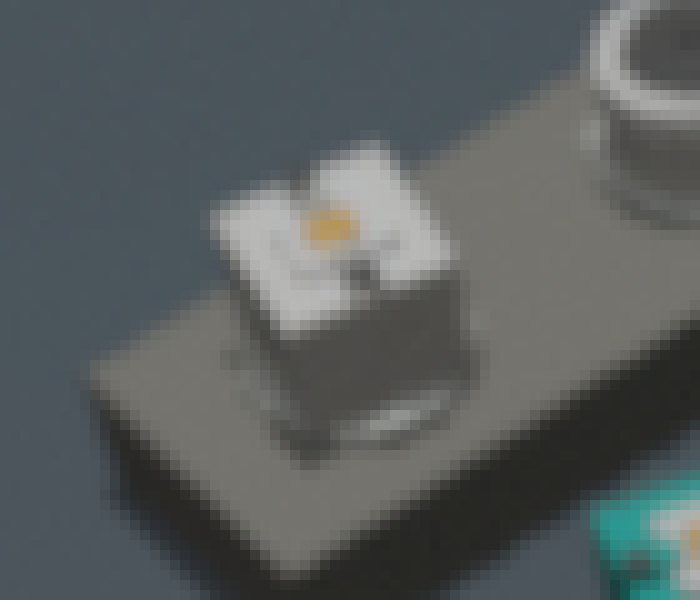

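```bash
cat > seg.py <<'E'
from h import *
yy,xx=np.mgrid[:420,:560]
def seg(f,c,r,thr):
    g=f['img'].astype(float).mean(2); m=((g>thr)&(np.hypot(xx-c[0],yy-c[1])<r)).astype(np.uint8)
    n,l,st,_=cv2.connectedComponentsWithStats(m)
    k=1+np.argmax(st[1:,4]); m=(l==k).astype(np.uint8)
    cs,_=cv2.findContours(m,cv2.RETR_EXTERNAL,cv2.CHAIN_APPROX_NONE); m[:]=0; cv2.drawContours(m,cs,-1,1,-1)
    return m
E
python3 - <<'E'
from seg import *
fs,out=pickle.load(open('pics/sil1.pkl','rb'))
T,Sc=fs['top'],fs['scene']
ms={'top':seg(T,(260,226),40,150),'scene':seg(Sc,(313,230),40,115)}
for zz,parts in (('disc+hub',[cyl(65,0,25),cyl(30,25,61)]),('topdisc',[cyl(65,20,25),cyl(30,25,61)])):
  for sel in (['top'],['scene'],['top','scene']):
    print(zz,sel,fit([(fs[n],ms[n]) for n in sel],parts,[555,68,0],yaw=False))
for f,o,cs in((T,(378,187),[(300,200),(470,240),(435,402),(265,362)]),(Sc,(146,100),[(375,143),(455,262),(285,335),(213,215)])):
    P=np.array([ray(f,np.array(c)/10-.5+o,86)[:2] for c in cs]); e=np.roll(P,-1,0)-P
    print('holder',P.mean(0).round(1),np.linalg.norm(e,axis=1).round(1),(np.degrees(np.arctan2(e[:,1],e[:,0]))%90).round(1))
P=np.array([ray(T,p,40)[:2] for p in [(393.5,200),(426,202.5),(423,281),(389,278)]]); e=np.roll(P,-1,0)-P
print('rack',P.mean(0),np.linalg.norm(e,axis=1),(np.degrees(np.arctan2(e[:,1],e[:,0]))%90))
for n,f,x,y in(('sta_top',T,259,226),('sta_sc',Sc,313,222)):
    cv2.imwrite(f'pics/{n}.png',cv2.resize(f['img'][y-26:y+26,x-34:x+34,::-1],None,fx=11,fy=11,interpolation=cv2.INTER_CUBIC))
for n,f,x,y in(('stop_top',T,322,243),('stop_sc',Sc,270,178)):
    cv2.imwrite(f'pics/{n}.png',cv2.resize(f['img'][y-30:y+30,x-36:x+36,::-1],None,fx=10,fy=10,interpolation=cv2.INTER_CUBIC))
E
```

```text
disc+hub ['top'] ([np.float64(559.5174591732211), np.float64(69.51654357183725), 0], np.float64(14.036391895949503))
disc+hub ['scene'] ([np.float64(553.7834458351135), np.float64(66.68207263946533), 0], np.float64(94.95745779256723))
disc+hub ['top', 'scene'] ([np.float64(556.7864935398102), np.float64(68.24134874343872), 0], np.float64(143.82916356933848))
topdisc ['top'] ([np.float64(558.4006908293813), np.float64(69.0735403560102), 0], np.float64(5.770553052098675))
topdisc ['scene'] ([np.float64(558.8976239562035), np.float64(70.1565192937851), 0], np.float64(2.226971936051324))
topdisc ['top', 'scene'] ([np.float64(558.8063407544978), np.float64(69.75295439083129), 0], np.float64(9.808496949766804))
holder [ 573.2 -344.6] [46.  45.1 45.7 45.2] [76.3 74.4 76.4 74.8]
holder [ 575.9 -343.4] [47.4 45.5 46.2 44.7] [72.5 72.5 71.4 74. ]
rack [ 517.03502356 -338.4572189 ] [ 90.75394501 216.61294709  91.68547729 215.65180857] [85.40598978 84.17790759 84.79149984 83.92626949]
```

View pics/sta_top.png

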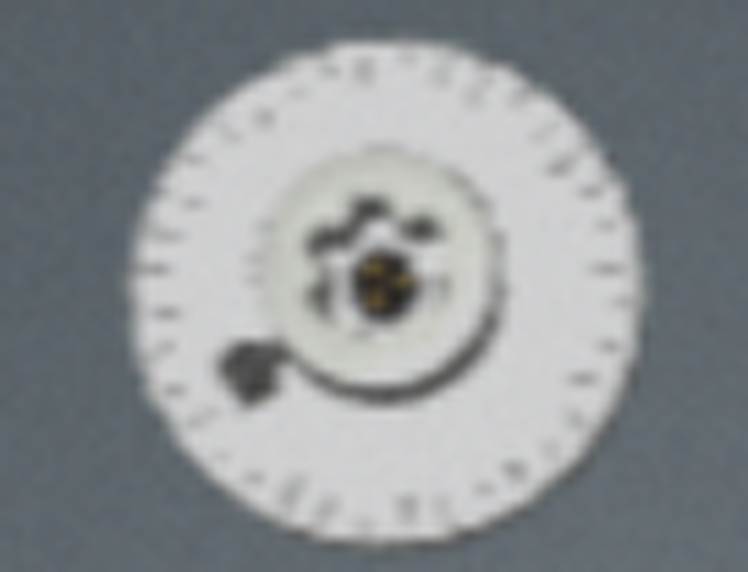

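View pics/sta_sc.png

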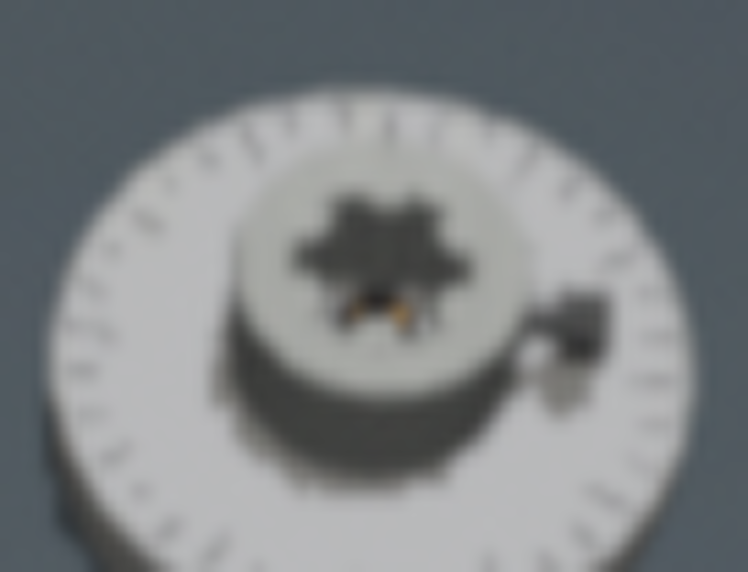

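View pics/stop_top.png

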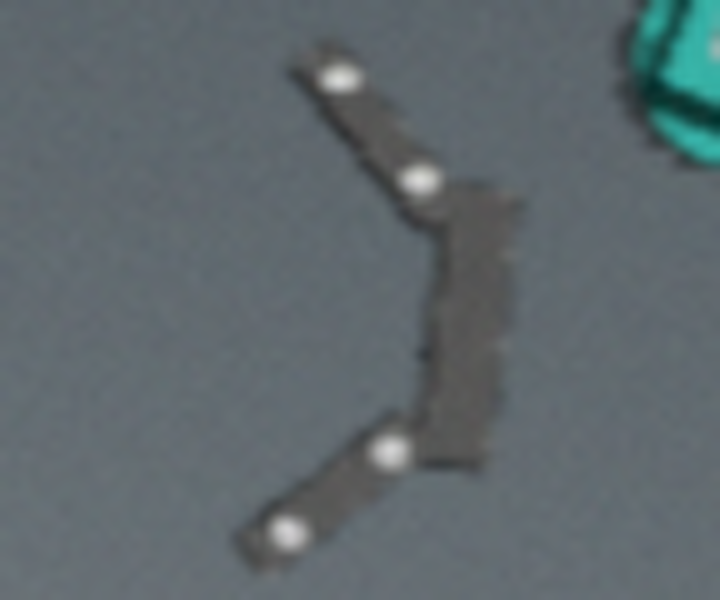

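View pics/stop_sc.png

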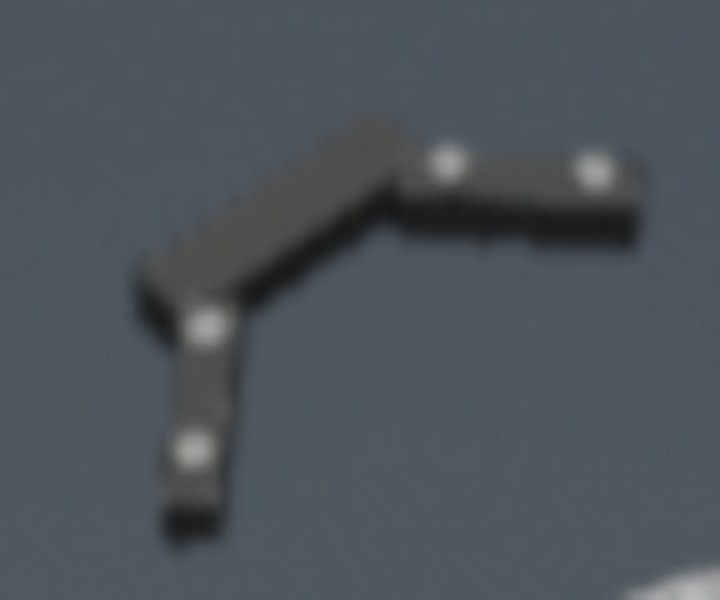

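```bash
cat >> seg.py <<'E'
def warp(f,cx,cy,z,half,sc=8):
    n=int(2*half*sc); g=(np.arange(n)+.5)/sc-half
    X,Y=np.meshgrid(cx+g,cy+g); P=np.c_[X.ravel(),Y.ravel(),np.full(X.size,z)]
    uv=proj(f,P).astype(np.float32).reshape(n,n,2)
    return cv2.remap(f['img'],uv[...,0],uv[...,1],cv2.INTER_CUBIC)  # row=+y, col=+x
def ringphase(f,cx,cy,z=61,r=(14.5,17.5),m=6):
    a=np.radians(np.arange(0,360,1)); v=0
    for rr in np.linspace(*r,7):
        uv=proj(f,np.c_[cx+rr*np.cos(a),cy+rr*np.sin(a),a*0+z]).astype(np.float32)[None]
        v=v+cv2.remap(f['img'],uv[...,0],uv[...,1],cv2.INTER_CUBIC).mean(-1)[0]/7.
    c=(v*np.exp(-1j*m*a)).sum()  # dark slots -> min
    return (np.degrees(-np.angle(-c))/m*1)%(360/m), abs(c)/len(a)/v.std(), v
E
python3 - <<'E'
from seg import *
fs,out=pickle.load(open('pics/sil1.pkl','rb'))
T,Sc=fs['top'],fs['scene']
for n,f in fs.items():
  for z in (61,59):
    for d in ((0,0),(1,0),(0,1),(-1,0),(0,-1)):
      p=ringphase(f,558.8+d[0],69.7+d[1],z); 
      ph=(-p[0])%60
      print(n,z,d,'slot phase',round(ph,1),round(p[1],2))
w=warp(Sc,558.8,69.7,61,35); w2=warp(T,558.8,69.7,61,35)
im=np.hstack([w,w2])[:, :, ::-1]; cv2.imwrite('pics/warp.png',cv2.resize(im,(800,400)))
# screws of stop
for n,f,o,pts in(('top',T,(286,213),[(341,78),(420,180),(390,452),(289,534)]),('sc',Sc,(234,148),[(595,170),(448,162),(205,326),(192,449)])):
    g=f['img'].mean(2); Q=[]
    for p in pts:
        c=np.array(p)/10-.5+o; x0,y0=np.round(c).astype(int)
        pa=g[y0-3:y0+4,x0-3:x0+4].copy(); wgt=np.clip(pa-110,0,None); Y,X=np.mgrid[y0-3:y0+4,x0-3:x0+4]
        Q.append(((X*wgt).sum()/wgt.sum(),(Y*wgt).sum()/wgt.sum()))
    W=np.array([ray(f,q,21)[:2] for q in Q]); print(n,W.round(1).tolist())
E
```

```text
scene 61 (0, 0) slot phase 53.0 0.5
scene 61 (1, 0) slot phase 53.6 0.58
scene 61 (0, 1) slot phase 53.1 0.58
scene 61 (-1, 0) slot phase 52.0 0.34
scene 61 (0, -1) slot phase 52.9 0.32
scene 59 (0, 0) slot phase 53.6 0.66
scene 59 (1, 0) slot phase 54.0 0.61
scene 59 (0, 1) slot phase 53.6 0.64
scene 59 (-1, 0) slot phase 53.1 0.58
scene 59 (0, -1) slot phase 53.6 0.53
top 61 (0, 0) slot phase 54.4 0.53
top 61 (1, 0) slot phase 53.8 0.54
top 61 (0, 1) slot phase 55.4 0.5
top 61 (-1, 0) slot phase 54.9 0.44
top 61 (0, -1) slot phase 53.7 0.51
top 59 (0, 0) slot phase 54.4 0.51
top 59 (1, 0) slot phase 53.9 0.55
top 59 (0, 1) slot phase 55.4 0.5
top 59 (-1, 0) slot phase 54.8 0.4
top 59 (0, -1) slot phase 53.7 0.47
top [[574.2, -99.1], [545.5, -121.0], [469.7, -111.2], [447.4, -82.9]]
sc [[448.9, -81.4], [470.8, -110.2], [546.7, -120.3], [575.1, -97.8]]
```

View pics/warp.png

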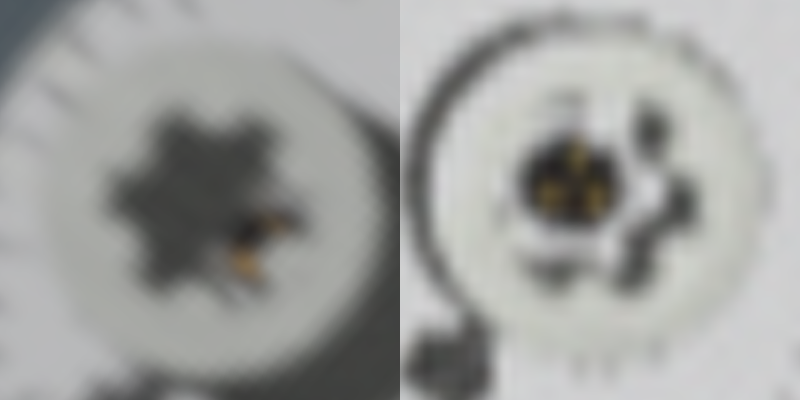

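```bash
cat >> seg.py <<'E'
def toolyaw(s):
    from scipy.spatial.transform import Rotation as R
    M=R.from_euler('xyz',s['ee_rot'],degrees=True).as_matrix()
    return np.degrees(np.arctan2(M[1,1],M[0,1])), M[:,0]
E
python3 - <<'E'
from seg import *
from workcell import env
s=env.state(); print(toolyaw(s), s['time_s'])
fs,out=pickle.load(open('pics/sil1.pkl','rb'))
# render holder overlay fit check: block top-face fit using bright mask
obs=[]
for n,c in (('top',(414,217)),('scene',(178.7,123.4))):
    f=fs[n]; g=f['img'].astype(float); m=((g.mean(2)>(190 if n=='top' else 150))&(np.hypot(xx-c[0],yy-c[1])<14)).astype(np.uint8)
    nn,l,st,_=cv2.connectedComponentsWithStats(m); k=1+np.argmax(st[1:,4]); m=(l==k).astype(np.uint8)
    pts=np.argwhere(m)[:,::-1].astype(np.int32); h=cv2.convexHull(pts); m[:]=0; cv2.fillConvexPoly(m,h,1); print(n,m.sum()); obs.append((f,m))
face=[box(-23,23,-23,23,46,46.01)]
for o in (obs[:1],obs[1:],obs):
    r=fit(o,face,[574.5,-344,np.radians(74)],z0=40); print(np.round(r[0][:2],1),np.degrees(r[0][2]),r[1])
E
```

```text
(np.float64(-76.25970663064619), array([ 3.82978599e-05, -7.52436264e-05, -9.99999996e-01])) 1.2
top 130
scene 259
[ 586.2 -348.7] 26.146917590799887 114.31198773962916
[ 575.7 -343.1] 73.71131770107283 1.009517543440004
[ 576.4 -343.9] 72.69090535715013 128.40048056077555
```

>>> arm_command(
  deltas=[
    [1, [25, 38, 0], 0.12],
    [1, [50, 75, 0], 0.25],
    [1, [75, 112, 0], 0.38],
    [1, [100, 149, 0], 0.51],
    [1, [125, 186, 0], 0.64],
    [1, [150, 223, 0], 0.77],
    [1, [175, 260, 0], 0.9],
    [1, [200, 298, 0], 1.03],
    [1, [225, 335, 0], 1.16],
    [1, [250, 372, 0], 1.29],
    [1, [275, 409, 0], 1.42],
    [1, [300, 446, 0], 1.55],
    [1, [325, 484, 0], 1.68],
    [1, [350, 521, 0], 1.8],
    [1, [375, 558, 0], 1.92],
    [1, [400, 595, 0], 1.967],
    [1, [422, 628, 0], 1.967],
    [1, [422, 628, -40], 1.967],
    [1, [422, 628, -80], 1.967],
    [1, [422, 628, -110], 1.967],
  ],
)

```text
time_s: 3.2
ee_pos: [557.7, 69.8, 112.7]
ee_rot: [-119.6, 89.9, -173.1]
force: [-0.3, 1.0, 0.5]
gripper_width: 90.9
```

```bash
python3 - <<'E'
from seg import *
from workcell import env,cams
s=env.state(); print(toolyaw(s)[0], s['time_s'],s['ee_pos'],s['force'])
f=cams.grab_frame('scene'); cv2.imwrite('pics/s2.png',f['img'][90:330,180:480,::-1].repeat(2,0).repeat(2,1))
E
```

```text
36.49814724033849 3.2 [557.74344944  69.84431923 112.74656321] [-0.28531883  1.01957194  0.48936324]
```

View pics/s2.png

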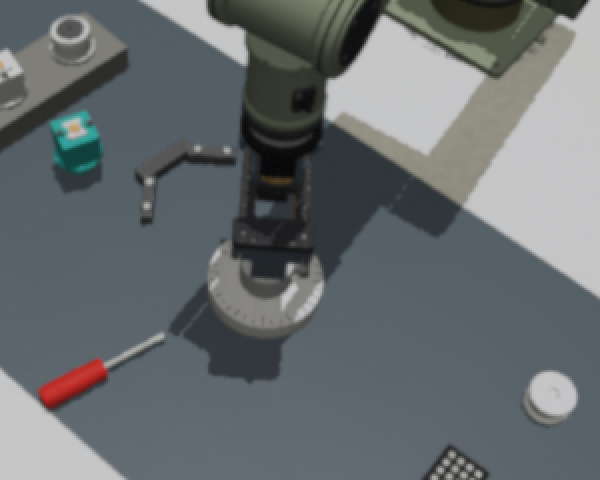

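The gripper stands over the stage at crop (268,270), with the hub between the open fingers. I descend and grip the hub.

>>> arm_command(
  deltas=[
    [1, [0, 0, -30], 0],
    [1, [0, 0, -50], 0],
    [1, [0, 0, -62], 0],
    [1, [0, 0, -70], 0],
    [1, [0, 0, -70], 0],
    [0, [0, 0, -70], 0],
    [0, [0, 0, -70], 0],
    [0, [0, 0, -70], 0],
    [0, [0, 0, -70], 0],
    [0, [0, 0, -70], 0],
  ],
  grip_force=12,
)

```text
time_s: 4.25
ee_pos: [559.7, 69.8, 45.6]
ee_rot: [70.1, 89.8, 16.5]
force: [1.1, 2.0, 1.3]
gripper_width: 60.2
```

>>> arm_command(
  deltas=[
    [0, [-3, -8, 0], 0],
    [0, [-8, -23, 0], 0],
    [0, [-14, -40, 0], 0],
    [0, [-20, -58, 0], 0],
    [0, [-26, -76, 0], 0],
    [0, [-32, -93, 0], 0],
    [0, [-37, -107, 0], 0],
    [0, [-40, -114, 0], 0],
    [0, [-40, -114, 0], 0],
    [0, [-40, -114, 0], 0],
  ],
)

```text
time_s: 5.25
ee_pos: [518.7, -45.5, 45.5]
ee_rot: [-21.6, 89.9, -75.1]
force: [-1.4, -4.5, 6.5]
gripper_width: 60.5
```

>>> arm_command(
  deltas=[
    [0, [0, -1, 0], 0],
    [0, [0, -2, 0], 0],
    [0, [-1, -3, 0], 0],
    [0, [-1, -4, 0], 0],
    [0, [-1, -5, 0], 0],
    [0, [-1, -6, 0], 0],
    [0, [-1, -6, 0], 0],
  ],
)

```text
time_s: 5.95
ee_pos: [518.1, -48.7, 45.5]
ee_rot: [123.1, 89.9, 69.5]
force: [1.4, 6.8, 6.0]
gripper_width: 60.5
```

>>> arm_command(
  deltas=[
    [0, [0, -1, 0], 0],
    [0, [0, -2, 0], 0],
    [0, [0, -3, 0], 0],
    [0, [0, -4, 0], 0],
    [0, [0, -4, 0], 0],
    [0, [0, -4, 0], 0],
  ],
)

```text
time_s: 6.55
ee_pos: [518.0, -51.3, 45.5]
ee_rot: [137.4, 89.7, 83.8]
force: [1.5, 12.9, 6.7]
gripper_width: 60.9
```

```bash
python3 - <<'E'
from seg import *
from workcell import env,cams
s=env.state(); print(toolyaw(s)[0], s['time_s'],s['ee_pos'],s['force'])
f=cams.grab_frame('scene'); cv2.imwrite('pics/s3.png',cv2.resize(f['img'][120:270,200:380,::-1],None,fx=4,fy=4,interpolation=cv2.INTER_CUBIC))
E
```

```text
36.36740117264589 6.55 [517.96313352 -51.30277914  45.48580265] [ 1.46750814 12.86582631  6.72386686]
```

View pics/s3.png

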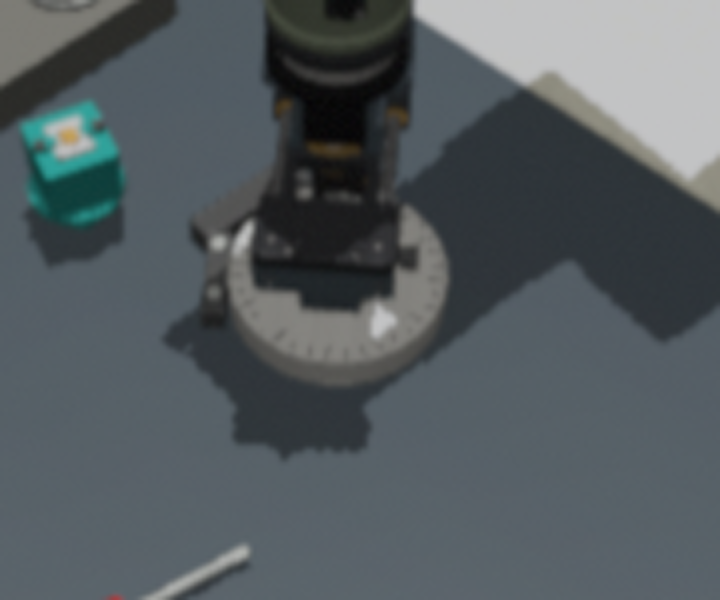

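>>> arm_command(
  deltas=[
    [0, [-0.5, -1, 0], 0],
    [0, [-1, -2, 0], 0],
    [0, [-1, -3, 0], 0],
    [0, [-1, -4, 0], 0],
    [0, [-1, -4, 0], 0],
    [0, [-1, -4, 0], 0],
  ],
)

```text
time_s: 7.2
ee_pos: [518.6, -52.9, 45.7]
ee_rot: [118.7, 89.5, 64.9]
force: [5.3, 22.9, 5.6]
gripper_width: 60.7
```

>>> arm_command(
  deltas=[
    [0, [1, 3, 0], 0],
    [0, [1.5, 5, 0], 0],
    [0, [1.5, 5, 0], 0],
    [1, [1.5, 5, 0], 0],
    [1, [1.5, 5, 0], 0],
    [1, [1.5, 5, 0], 0],
    [1, [1.5, 5, 0], 0],
    [1, [1.5, 5, 20], 0],
    [1, [1.5, 5, 60], 0],
    [1, [1.5, 5, 100], 0],
    [1, [1.5, 5, 130], 0],
  ],
  grip_force=50,
)

```text
time_s: 8.3
ee_pos: [518.4, -54.0, 177.2]
ee_rot: [36.1, 89.9, -17.4]
force: [0.9, -0.4, -0.1]
gripper_width: 91.1
```

>>> arm_command(
  deltas=[
    [1, [10, -45, 15], -0.14],
    [1, [19, -93, 25], -0.28],
    [1, [28, -141, 25], -0.42],
    [1, [37, -189, 25], -0.56],
    [1, [46, -237, 25], -0.7],
    [1, [56, -280, 25], -0.84],
    [1, [56.4, -290.3, 25], -0.906],
    [1, [56.4, -290.3, 25], -0.906],
    [1, [56.4, -290.3, 25], -0.906],
  ],
)

```text
time_s: 9.2
ee_pos: [573.9, -343.4, 199.4]
ee_rot: [-116.3, 89.9, 138.3]
force: [-0.3, 0.1, -0.1]
gripper_width: 91.2
```

```bash
python3 - <<'E'
from seg import *
from workcell import env,cams
s=env.state(); print(toolyaw(s)[0], s['time_s'],s['ee_pos'],s['force'])
fs={n:cams.grab_frame(n) for n in('scene','top')}
pickle.dump(fs,open('pics/f4.pkl','wb'))
for n,f in fs.items(): cv2.imwrite(f'pics/{n}4.png',f['img'][:,:,::-1])
E
```

```text
-15.413087247922693 9.2 [ 573.8857333  -343.44491755  199.37267165] [-0.31115739  0.14560992 -0.0690911 ]
```

View pics/scene4.png

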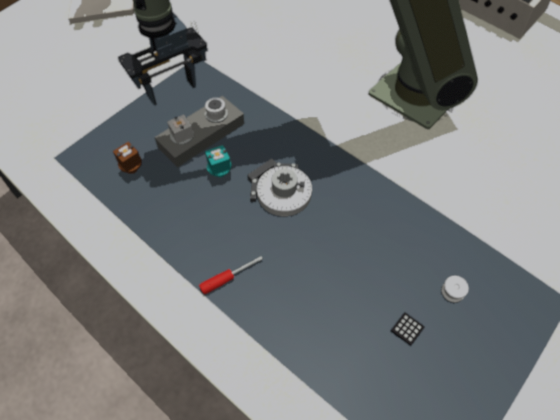

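View pics/top4.png

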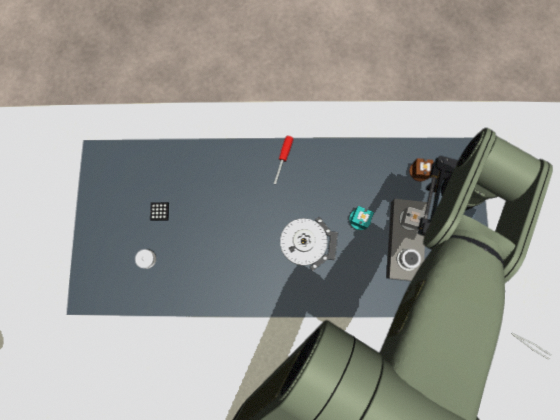

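The stage shows in the V at scene (285,190) and top (304,242), and the rest is unmoved. I measure its pose and slot phase.

```bash
python3 - <<'E'
from seg import *
fs=pickle.load(open('pics/f4.pkl','rb'))
T,Sc=fs['top'],fs['scene']
ms={'top':seg(T,(304,242),27,150),'scene':seg(Sc,(285,189),33,120)}
print({k:v.sum() for k,v in ms.items()})
P=[cyl(65,20,25),cyl(30,25,61)]
for sel in (['top'],['scene'],['top','scene']):
    r=fit([(fs[n],ms[n]) for n in sel],P,[516,-52,0],yaw=False); print(sel,r)
c=r[0][:2]
for n,f in fs.items():
  for d in ((0,0),(1,0),(0,1),(-1,0),(0,-1)):
      p=ringphase(f,c[0]+d[0],c[1]+d[1],60); print(n,d,round(p[0],1),round(p[1],2))
w=np.hstack([warp(Sc,c[0],c[1],61,35),warp(T,c[0],c[1],61,35)])[:,:,::-1]; cv2.imwrite('pics/warp4.png',cv2.resize(w,(800,400)))
E
```

```text
{'top': np.uint64(1723), 'scene': np.uint64(1988)}
['top'] ([np.float64(515.8309925794601), np.float64(-52.39038872718811), 0], np.float64(2.6160040447708592))
['scene'] ([np.float64(516.1893671591679), np.float64(-51.74551705780323), 0], np.float64(10.632366106573214))
['top', 'scene'] ([np.float64(515.8827840497252), np.float64(-52.127260227221996), 0], np.float64(13.956960554917364))
scene (0, 0) 5.3 0.57
scene (1, 0) 5.2 0.63
scene (0, 1) 5.7 0.6
scene (-1, 0) 5.4 0.39
scene (0, -1) 4.9 0.42
top (0, 0) 7.0 0.42
top (1, 0) 6.5 0.47
top (0, 1) 6.9 0.34
top (-1, 0) 7.6 0.31
top (0, -1) 7.1 0.47
```

View pics/warp4.png

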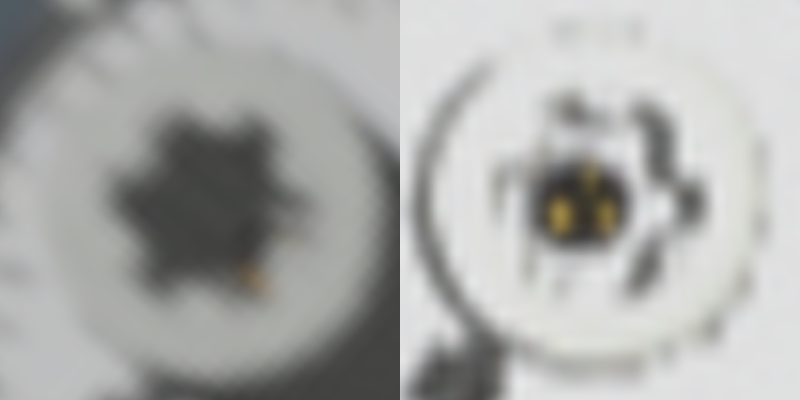

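>>> arm_command(
  deltas=[
    [1, [0, 0, -35], 0],
    [1, [0, 0, -75], 0],
    [1, [0, 0, -105], 0],
    [1, [0, 0, -125], 0],
    [1, [0, 0, -135], 0],
    [1, [0, 0, -139], 0],
    [1, [0, 0, -139], 0],
    [0, [0, 0, -139], 0],
    [0, [0, 0, -139], 0],
    [0, [0, 0, -139], 0],
    [0, [0, 0, -139], 0],
    [0, [0, 0, -139], 0],
    [0, [0, 0, -139], 0],
  ],
  grip_force=50,
)

```text
time_s: 10.6
ee_pos: [574.4, -343.9, 61.1]
ee_rot: [60.2, 90.0, -45.2]
force: [0.5, -0.4, -0.5]
gripper_width: 46.1
```

>>> arm_command(
  deltas=[
    [0, [0, 0, 15], 0],
    [0, [0, 0, 35], 0],
    [0, [0, 0, 60], 0],
    [0, [0, 0, 90], 0],
    [0, [0, 0, 120], 0],
    [0, [0, 0, 150], 0],
    [0, [-20, 45, 160], 0],
    [0, [-40, 90, 160], 0],
    [0, [-58, 135, 160], 0],
    [0, [-58, 160, 160], 0],
    [0, [-58, 160, 160], 0],
  ],
)

```text
time_s: 11.7
ee_pos: [515.2, -180.5, 221.8]
ee_rot: [-145.5, 89.9, 109.2]
force: [0.4, -0.6, -4.1]
gripper_width: 45.8
```

```bash
python3 - <<'E'
from seg import *
from workcell import env,cams
s=env.state(); print(toolyaw(s)[0], s['time_s'],s['ee_pos'],s['force'],s['gripper_width'])
f=cams.grab_frame('scene'); pickle.dump(f,open('pics/f5.pkl','wb'))
cv2.imwrite('pics/s5.png',f['img'][:,:,::-1])
uv=proj(f,[[516,-184,200]])[0]; x,y=uv.round().astype(int); print(x,y)
cv2.imwrite('pics/s5c.png',cv2.resize(f['img'][y-35:y+45,x-50:x+50,::-1],None,fx=7,fy=7,interpolation=cv2.INTER_CUBIC))
E
```

```text
-15.281879057393965 11.7 [ 515.20510594 -180.49403769  221.80970811] [ 0.44681815 -0.63694176 -4.13300018] 45.753699222313536
239 107
```

View pics/s5.png

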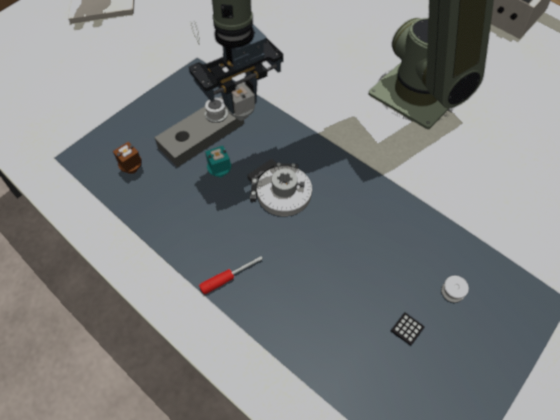

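View pics/s5c.png

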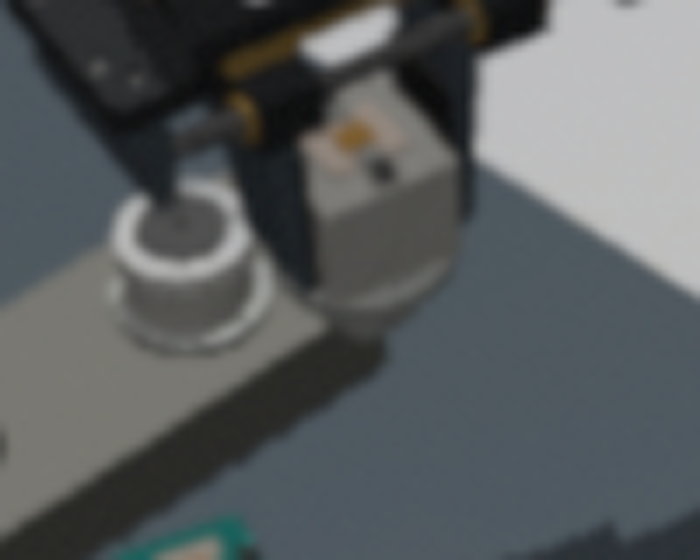

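The square grey block is gripped between the fingers at scene (240,98). Its rack hole at (182,136) is empty and the round holder is still in place. I move over the hub.

>>> arm_command(
  deltas=[
    [0, [0, 35, 0], -0.05],
    [0, [0, 80, 0], -0.1],
    [0, [-0.4, 115, 0], -0.152],
    [0, [-0.4, 131.7, -20], -0.152],
    [0, [-0.4, 131.7, -55], -0.152],
    [0, [-0.4, 131.7, -85], -0.152],
    [0, [-0.4, 131.7, -98], -0.152],
    [0, [-0.4, 131.7, -98], -0.152],
    [0, [-0.4, 131.7, -98], -0.152],
  ],
)

```text
time_s: 12.65
ee_pos: [516.9, -53.0, 123.4]
ee_rot: [88.9, 89.9, -25.3]
force: [1.3, -0.7, -4.0]
gripper_width: 45.9
```

```bash
python3 - <<'E'
from seg import *
from workcell import env,cams
s=env.state(); print(toolyaw(s)[0], s['time_s'],s['ee_pos'],s['force'],s['gripper_width'])
f=cams.grab_frame('scene'); pickle.dump(f,open('pics/f6.pkl','wb'))
y,x=165,285
cv2.imwrite('pics/s6c.png',cv2.resize(f['img'][y-50:y+50,x-60:x+60,::-1],None,fx=6,fy=6,interpolation=cv2.INTER_CUBIC))
E
```

```text
-24.22737221967359 12.65 [516.9265439  -52.98965743 123.43613514] [ 1.31462854 -0.73181324 -3.98512264] 45.86805025819923
```

View pics/s6c.png

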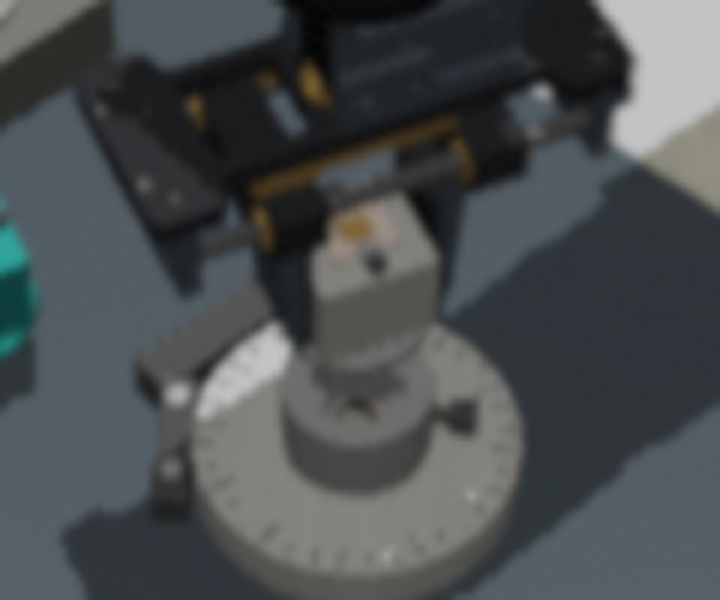

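The stem hangs just over the hub bore at crop (350,390) and lines up with it. I descend slowly.

>>> arm_command(
  deltas=[
    [0, [0, 0, -4], 0],
    [0, [0, 0, -8], 0],
    [0, [0, 0, -11], 0],
    [0, [0, 0, -14], 0],
    [0, [0, 0, -17], 0],
    [0, [0, 0, -20], 0],
    [0, [0, 0, -22], 0],
    [0, [0, 0, -24], 0],
    [0, [0, 0, -24], 0],
  ],
)

```text
time_s: 13.6
ee_pos: [516.1, -52.0, 101.9]
ee_rot: [116.1, 89.9, 1.9]
force: [-5.9, 0.9, 16.8]
gripper_width: 46.1
```

The keys are standing on the hub, 20 mm proud, and not meshed. The other block orientation differs by 30°, so I keep a light press and turn.

>>> arm_command(
  deltas=[
    [0, [-0.5, 0, 1], 0.03],
    [0, [-0.5, 0, 1], 0.06],
    [0, [-0.5, 0, 1], 0.1],
    [0, [-0.5, 0, 1], 0.2],
    [0, [-0.5, 0, 1], 0.3],
    [0, [-0.5, 0, 1], 0.4],
    [0, [-0.5, 0, 1], 0.44],
    [0, [-0.5, 0, 1], 0.47],
    [0, [-0.5, 0, 0], 0.5],
    [0, [-0.5, 0, 0], 0.52],
    [0, [-0.5, 0, 0], 0.52],
  ],
)

```text
time_s: 14.7
ee_pos: [516.4, -51.9, 99.2]
ee_rot: [96.7, 89.9, 12.3]
force: [2.7, 1.9, -1.8]
gripper_width: 46.2
```

It dropped below the standing height (z 99.2) with little force, so the splines mesh. I press down.

>>> arm_command(
  deltas=[
    [0, [-0.5, 0, -2], 0],
    [0, [-0.5, 0, -4], 0],
    [0, [-0.5, 0, -6], 0],
    [0, [-0.5, 0, -8], 0],
    [0, [-0.5, 0, -10], 0],
    [0, [-0.5, 0, -12], 0],
    [0, [-0.5, 0, -12], 0],
  ],
)

```text
time_s: 15.4
ee_pos: [516.4, -51.8, 87.5]
ee_rot: [95.4, 89.8, 11.0]
force: [3.7, 4.1, -0.2]
gripper_width: 45.8
```

>>> arm_command(
  deltas=[
    [0, [0.3, 0, -2], 0],
    [0, [0.3, 0, -4], 0],
    [0, [0.3, 0, -6], 0],
    [0, [0.3, 0, -7], 0],
    [0, [0.3, 0, -8], 0],
    [0, [0.3, 0, -8], 0],
    [0, [0.3, 0, -8], 0],
  ],
)

```text
time_s: 16.1
ee_pos: [516.5, -51.8, 82.0]
ee_rot: [93.5, 89.8, 9.1]
force: [-0.7, 4.7, 19.7]
gripper_width: 45.5
```

```bash
python3 - <<'E'
from seg import *
from workcell import env,cams
s=env.state(); print(toolyaw(s)[0], s['time_s'],s['ee_pos'],s['force'],s['gripper_width'])
fs={n:cams.grab_frame(n) for n in('scene','top')}
pickle.dump(fs,open('pics/f7.pkl','wb'))
for n,f in fs.items(): cv2.imwrite(f'pics/{n}7.png',f['img'][:,:,::-1])
f=fs['scene'];y,x=170,285
cv2.imwrite('pics/s7c.png',cv2.resize(f['img'][y-50:y+50,x-60:x+60,::-1],None,fx=6,fy=6,interpolation=cv2.INTER_CUBIC))
E
```

```text
5.564860098478833 16.1 [516.51876273 -51.77738346  82.00633965] [-0.68152799  4.70753538 19.67436413] 45.53605846360285
```

View pics/s7c.png

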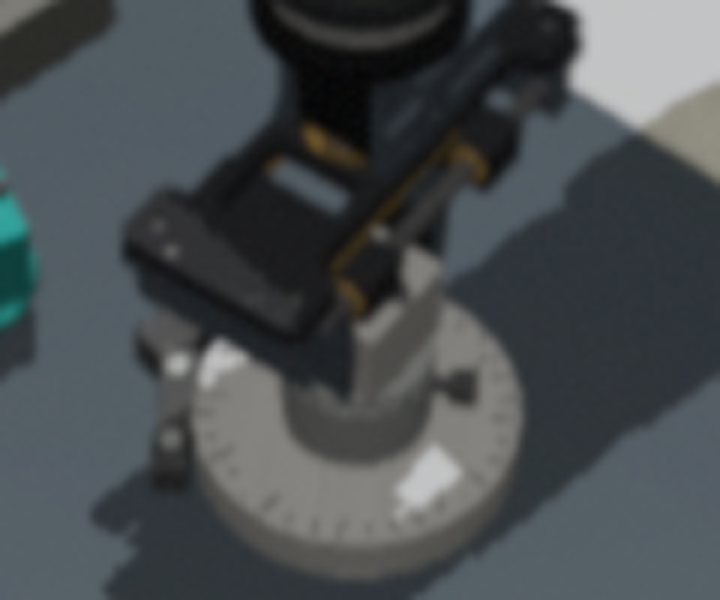

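View pics/top7.png

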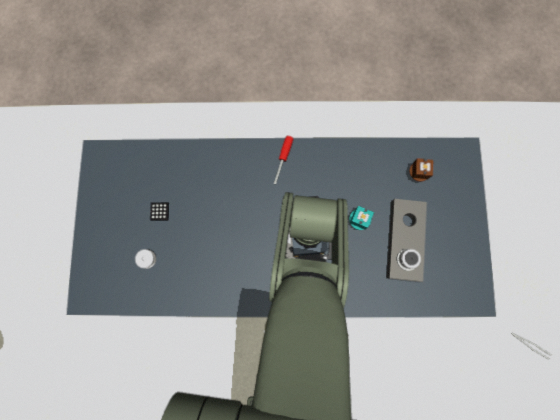

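>>> arm_command(
  deltas=[
    [0, [0, -0.3, -1], 0],
    [0, [0, -0.3, -1.5], 0],
    [0, [0, -0.3, -1.5], 0],
    [0, [0, -0.3, -1.5], 0],
  ],
  grip_force=55,
)

```text
time_s: 16.6
ee_pos: [516.5, -51.8, 82.0]
ee_rot: [98.4, 89.8, 13.9]
force: [-3.1, 5.9, 30.3]
gripper_width: 45.9
```

```bash
python3 - <<'E'
from seg import *
from workcell import env,cams
s=env.state(); print(toolyaw(s), s['time_s'],s['ee_pos'],s['force'],s['gripper_width'])
f=cams.grab_frame('scene')
m=seg(f,(285,189),33,120); cv2.imwrite('pics/m8.png',m*255)
g=f['img'].astype(float).mean(2)
# edge fit: lower rim of disc top (front half), grad along radial direction in world
c=np.array([516.,-52.])
best=None
a=np.radians(np.arange(-30,150,2)) # directions toward scene camera
cam=-cv2.Rodrigues(f['rvec'])[0].T@f['tvec']; a0=np.arctan2(cam[1]-c[1],cam[0]-c[0]); a=a0+np.radians(np.arange(-75,76,3))
def samp(P): 
    uv=proj(f,P).astype(np.float32)[None]; return cv2.remap(g.astype(np.float32),uv[...,0],uv[...,1],cv2.INTER_LINEAR)[0]
def cost(d):
    v=0
    for z,sg in((25,1),):
        I=[samp(np.c_[c[0]+d[0]+r*np.cos(a),c[1]+d[1]+r*np.sin(a),a*0+z]) for r in (62.5,67.5)]
        v-=np.abs(I[0]-I[1]).mean()
    return v
from itertools import product
# same on reference frame f4 for comparison
ref=pickle.load(open('pics/f4.pkl','rb'))['scene']
cur=g.astype(np.float32); rf=ref['img'].astype(np.float32).mean(2)
# ECC-like: phase correlation on scale ring front part
x0,x1,y0,y1=258,312,196,216
t0=cv2.matchTemplate(cur[y0-4:y1+4,x0-4:x1+4],rf[y0:y1,x0:x1],cv2.TM_CCOEFF_NORMED); _,mx,_,loc=cv2.minMaxLoc(t0); print('shift px',loc[0]-4,loc[1]-4,mx)
for d in ('stage','holder'):
    print(d,[(round(q['conf'],2),np.round(q['centre'])) for q in cams.silhouettes(f,d)])
cv2.imwrite('pics/s8c.png',cv2.resize(f['img'][120:220,225:345,::-1],None,fx=6,fy=6,interpolation=cv2.INTER_CUBIC))
E
```

```text
(np.float64(5.549771303890531), array([ 3.91256945e-03,  9.69267786e-04, -9.99991876e-01])) 16.6 [516.51530057 -51.81811387  81.98165706] [-3.08010846  5.94643884 30.34960769] 45.87753202529023
shift px 0 0 0.8770270347595215
stage [(0.71, array([284., 196.]))]
holder [(0.83, array([129., 158.])), (0.67, array([292., 178.])), (0.66, array([216., 164.]))]
```

View pics/s8c.png

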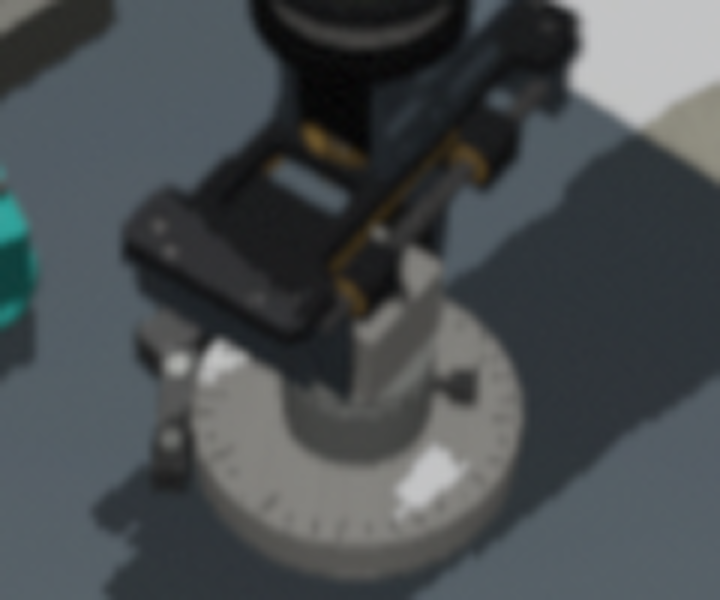

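The TCP stays at 82.0 mm, the expected home height, while the force rises from 20 to 30 N, so the flange is on a hard stop. The picture shows the flange on the hub at crop (370,405) with no gap, and the stage has shifted 0 px. I hand in.

```bash
python3 -c "
from workcell import env
print(env.job_done()); s=env.state(); print(s['time_s'],s['ee_pos'],s['force'],s['gripper_width'])"
```

```text
the job is handed in; nothing more can be done
None
the job is handed in; nothing more can be done
```

I handed the job in with the square workholder meshed in the stage hub, pressed home and still held by the gripper. No verdict was reported, so success rests on the checks below.

- **Stage:** I gripped the hub, slid the stage into the V-stop and pushed until the forces showed both jaws taking load. The pictures put its centre at about (515.9, −52.1) mm. The seat worked out from the stop's screws is (516.2, −52.5) mm, well within tolerance.
- **Workholder:** I took the grey square one from the rack with its block gripped square (46.1 mm). On the first try the keys stood on the hub, because I had picked the wrong one of two possible block orientations. Turning about 30° under light pressure made them drop in.
- **Home check:** The tool stopped at z = 82.0 mm, the height expected for home. Commanding another 1.5 mm raised the force from about 20 to 30 N with no further travel.
- **Last pictures:** The flange sits flat on the hub, and the visible rim of the stage shows 0 px shift since it was seated. The other things look unmoved by eye; I did not measure them. Arm and shadow hid part of the top view, so the flange contact was seen from the scene camera only.

The hand-in call returned nothing and the state could not be read afterwards, so the held second itself is unchecked. The last reading, at 16.6 s of the 58 s allowed, was steady with the grip set to 55 N.

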